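Clamp a two-part chocolate mould without cracking it

ROBOT

A 6-joint arm with a two-finger parallel gripper is mounted at the origin on the work surface. World frame = base frame: x ahead of the robot, y to its left, z up, the work surface at z = 0. Lengths are in m, angles in rad, forces in N, time in s.
With the tool pointing down it reaches from about 0.3 to 0.875 m from the base axis. Payload 6.4 kg.
Tool frame: the origin (TCP) lies midway between the tips of the shut fingers; the grasp point (between the pads) lies 19 mm behind it; z points along the fingers, y is the line along which they close (so a half turn about z gives the same grasp; the last joint's range is limited). The gripper opens to 85 mm and grips with 20 to 120 N. Pads are 22 mm wide; open, the fingers measure 114 mm over their backs; the gripper's body (76 mm by 85 mm) begins 54 mm behind the grasp point. The pads swing forward as they close: fully open they stand 13 mm farther back than shut.
Start: joints at [1.098, 0.181, 1.607, -0, 1.354, -0.206], TCP at [0.152, 0.555, 0.231] pointing down, gripper open.
Joint ranges: [-2.99, 2.99], [-0.89, 2.07], [0.3, 2.58], [-1.14, 4.28], [0, 2.63], [-3.12, 3.12]. Speed limits (rad/s): [2.57, 2.57, 3.01, 3.14, 3.14, 3.14].

INTERFACE

Orientations are given as [roll, pitch, yaw] about the fixed x, y, z axes, in that order (R = Rz(yaw) Ry(pitch) Rx(roll)).
In Python, from bench import ctrl gives the robot as it stands. The module is installed in compiled form; this text tells all that it offers.
- The arm moves only by the tool carry_out, never from a script. Its argument "commands" is a list of rows, each an object of numbers: "dx", "dy", "dz": the shift along the tool's x, y, z in m; "rx", "ry", "rz": the turn, a rotation vector about the tool's x, y, z in rad; "grip": the finger opening in m, from 0 to 0.0854. In form: [{"dx": .., "dy": .., "dz": .., "rx": .., "ry": .., "rz": .., "grip": ..}, ...]. A call has 1 to 12 rows; each row is the pose to reach, as a shift and turn from the pose commanded when the call began, along the tool's axes at that moment; what a row does not reach only later rows make up. A row lasts 1/12 s, in which the tool goes at most 41.7 mm and 7.16 degrees, less where a joint would pass 70% of its speed; a pose out of reach is approached as far as the arm can. A call with a gripper value outside its range is refused whole. The fingers move at their own pace and stop on an object; the grip force is fixed at half the most. Time passes only in rows, so rows that repeat a pose let the fingers close. It gives the time, the measured TCP pose, the force, the opening and the grip force at its end, in the units of the state.
- ctrl.observe(): the state, without advancing time (a new reading comes with each control period).
- ctrl.camera(name): name is "scene" or "top" or "wrist"; returns a dict with "pixels" (400x640x3 uint8, red, green, blue), "intrinsics" (3x3 intrinsics, pixels), "T" (4x4, takes a point from camera to world coordinates). Camera axes: x right, y down, z forward; pixel columns grow to the right and rows downward; lengths in m; the calibration is good to about 2 mm. A picture is of the moment at which its call begins. There is no depth.
- ctrl.hand_in(): hands the job in; it is judged then, once.
Trained networks look in the newest picture that a camera, given by its name, has taken for a name from the list of things; names that differ only in an ending like _2 or _b are one class to them, and where a whole thing is asked for, a point or a joint stands for the part that bears it (a point fixed in the world has none). Each returns a list of dicts, best first, with "score" (0 to 1); they miss things now and then, are a little off and sometimes report something else, mostly with a low value. They report only what shows in the picture. A call takes as long as a camera call.
- ctrl.look_for(target, camera): "xy" ([column, row] in pixels, amid what is visible of it).
- ctrl.regions_of(target, camera): "mask" (400x640 bool, what is visible of it) and "xy" ([column, row] in pixels, amid what is visible of it).
- ctrl.spot_point(target, camera): "xy" ([column, row] in pixels: a listed point, or the origin of a listed thing).
The state is a dict: "time_s": time; "joint_pos": joint angles; "dq": joint speeds; "joint_efforts": joint torques, N m; "tool_pos": TCP position; "ee_rot": TCP orientation; "force": force on the tool from outside, world axes, zero at the start; "torque": the same for the moment, N m; "grip_width": opening from 0.0 (shut) to 1.0 (fully open); "gripper_force": force on a finger pad.
Only numpy, scipy, OpenCV 4.12 (cv2) and the standard library are available. Lean on these libraries where they do the work, as an engineer would, in place of code of your own. Each camera call takes 0.05 s, during which the arm holds its last target. There are 200 camera calls.

TASK

Load the white two-part chocolate mould into the bench clamp: set it down flat between the rubber pad and the end plate, its eye over the upright peg, and let go. Then pump the trigger, without pushing the rod or pad directly, until the pad touches the mould and its sprung stem is pressed in by about a third (10 of 32 mm): held firmly, not cracked. Finish while still holding the trigger squeezed, well off its rest, and leave the other things where they are.

Things in the scene. Friction and masses are not known exactly. Their poses are not given: they have to be found in the camera images.
- mould: closed white plastic mould, 0.24 kg, loose on the bench, left of the clamp. Block 64 (x) x 40 (y) x 55 (z) mm; a filling neck 24 x 24 mm on top, z 55 to 85, is the place to grip. Origin: centre of its underside, z up. An ear 36 long, 40 wide, 10 thick sticks out at the foot of its +x end with the eye, an 18 mm hole, 50 mm from the origin. The clamp presses its +y and -y faces.
- eye (a point): centre of the mould's eye, at the underside of the ear
- neck (a point): middle of the gripping part of the filling neck, 73 mm above the mould's underside
- clamp: one-hand ratchet clamp fixed on a base plate 130 x 345 x 12 mm. Origin on the bench; its axis runs along y, 45 mm up. From -y to +y: fixed grip (front face y -123, top z 168), trigger, housing (42 wide, y -100 to -30, top z 95), rod and pad, space for the mould, end plate. Pumping drives the pad to +y. Load the mould with the clamp's heading (ear to +x), resting on the plate at z 12.
- peg_top (a point): top of the upright peg, 10 mm diameter, rounded, 35 mm high above the base plate (47 mm above the bench), at x 50, y 128 mm of the clamp
- anvil: fixed aluminium end plate 70 (x) x 20 (y) x 60 mm high on the base plate; origin: centre of its underside, 160 mm from the clamp's origin along +y. Its pressing face is 10 mm from its origin towards the pad, 2 mm from a mould centred on the peg.
- rod: toothed steel bar, 24 x 12 mm, sliding along the clamp's axis, with a dark tube of 22 mm diameter on its front. Only the trigger moves it; it stays where it is left (17 N of friction). Origin on its axis, 2 mm ahead of the tube's front end. Do not push it.
- tube_front (a point): centre of the front end of the rod's tube, where the pad's stem comes out
- pad: rubber pad, 32 mm diameter, 10 mm thick, on a 12 mm steel stem that springs into the rod's tube. Origin: centre of its pressing face. Unpressed, the face is 42 mm ahead of the tube's front (32 mm of bare stem); the spring gives 0.6 N per mm pressed in, and over 16 N cracks the mould. At the start it is 18 to 42 mm from where the mould's face will be.
- trigger (a joint): trigger angle about a level pivot along the clamp's x at y -70, z 88: 0 at rest, leaning 0.3 rad to the pad; 0.6 at its stop, squeezed towards the fixed grip. A spring returns it (3 to 5 N at the bar). A full squeeze drives the rod 8 mm (8 mm teeth; the first 2 to 13), 1 mm per 3 mm of bar travel after some idle mm. Let it back to rest to catch the next tooth. Takes up to 20 N.
- trigger_bar: the trigger's black lever with its round cross bar (14 mm diameter, 44 mm long along the clamp's x); origin on the trigger's pivot. Push the bar, or straddle it loosely with the fingers along the clamp's y: it must turn as it swings, and a hard pinch stiffens it.
- trigger_grip (a point): centre of the trigger's cross bar, 64 mm from the pivot, 149 mm above the bench at rest; a full squeeze moves it 38 mm towards the clamp's -y
- bonbon_a: loose round chocolate, 33 mm diameter, 22 mm high; leave alone
- bonbon_b: loose round chocolate, 33 mm diameter, 22 mm high; leave alone
- bonbon_c: loose round chocolate, 33 mm diameter, 22 mm high; leave alone
- bowl: steel bowl, 130 mm diameter, 55 mm high; leave alone
- jar: glass jar, 64 mm diameter, 85 mm high; leave alone
- scraper: spatula with wooden handle, 240 mm long, lying flat; leave alone
- mould_tray: flat white praline mould, 135 x 100 x 24 mm, lying on the bench; leave alone

How it is judged:
On the way, in this order (a step that is already met when the one before it is completed fails the run):
1. the mould sits flat on the clamp's base plate with its eye over the peg, let go, the pad not yet touching it (horizontal distance between eye and peg_top below 0.007 m and height (world z) of eye below 0.016 m and angle between mould's own z axis and vertical below 0.05 rad and contact force between each of the arm, the fingers, pad and mould below 0.2 N), for 0.2 s.
2. the pad, driven by the trigger, touches the mould (contact force between pad and mould above 1 N and contact force between the fingers and mould below 0.2 N and horizontal distance between eye and peg_top below 0.007 m), for 0.1 s.
At the end, for the whole second after the job is handed in: The mould sits flat on the base plate, eye round the peg (centres within 7 mm), pressed against the end plate by the pad with 3 to 13 N (stem pressed in 5 to 21 mm), untouched by the robot, while the fingers still hold the trigger (over 1 N), squeezed by more than 0.08 rad (contact force between pad and mould between 3 and 13 N and contact force between mould and anvil above 1 N and horizontal distance between eye and peg_top below 0.007 m and height (world z) of eye below 0.016 m and angle between mould's own z axis and vertical below 0.05 rad and contact force between each of the arm, the fingers and mould below 0.2 N and contact force between the fingers and trigger_bar above 1 N and value of joint trigger above 0.08 rad and linear speed of mould below 0.01 m/s); the arm keeps its last pose, push and grip.
It fails at once if the mould is cracked: the pad presses it with more than 16 N (contact force between pad and mould above 16 N).
It fails at once if the rod or the pad is pushed directly instead of by the trigger (contact force between any of the arm, the fingers and rod above 3 N).
It fails at once if a bystander is moved by more than 30 mm (distance of any of bonbon_a, bonbon_b, bonbon_c, bowl, jar, scraper, mould_tray from where it was at the start of the episode above 0.03 m).
It also fails if it takes over 72 s, if anything falls off the work surface, if the arm or the gripper's body presses on something with over 40 N, if the wrist force passes 120 N, or if a joint passes its speed limit or range.

## Working session

There is one attempt and no reset: what is moved stays moved. The work goes in short steps, Python scripts to look and compute and a tool call to move; the robot and the scene stay as the last step left them, time stands still between calls to the robot, and variables do not carry over. Pictures are saved under pics/ and viewed, at most 10 in all, crops included, and the job is handed in when it is done.

Besides the shell and the picture viewer there is one more tool, called after "Call:" by a JSON object that holds its "fn" and its "kwargs", one argument or row to a line. carry_out: Moves the arm, as the interface text tells. Its arguments: {"type":"object","properties":{"commands":{"type":"array","items":{"type":"object","properties":{"dx":{"type":"number"},"dy":{"type":"number"},"dz":{"type":"number"},"rx":{"type":"number"},"ry":{"type":"number"},"rz":{"type":"number"},"grip":{"type":"number"}}}}},"required":["commands"]}

```bash
mkdir -p pics && cat > h.py <<'E'
import numpy as np, cv2
from bench import ctrl
def ray(cam,uv):
    K=np.array(cam["intrinsics"]);T=np.array(cam["T"])
    d=T[:3,:3]@np.linalg.inv(K)@np.array([uv[0],uv[1],1.0]);return T[:3,3],d/np.linalg.norm(d)
def atz(cam,uv,z):
    o,d=ray(cam,uv);return o+d*(z-o[2])/d[2]
def tri(rs):
    A=sum(np.eye(3)-np.outer(d,d) for o,d in rs);b=sum((np.eye(3)-np.outer(d,d))@o for o,d in rs)
    p=np.linalg.solve(A,b);return p,[np.linalg.norm(np.cross(p-o,d))*1000 for o,d in rs]
def proj(cam,p):
    T=np.linalg.inv(np.array(cam["T"]));q=np.array(cam["intrinsics"])@(T[:3,:3]@np.array(p)+T[:3,3]);return q[:2]/q[2]
def save(cam,n): cv2.imwrite(f"pics/{n}.png",cam["pixels"][:,:,::-1])
E
python3 - <<'E'
from h import *
np.set_printoptions(precision=4,suppress=True)
C={c:ctrl.camera(c) for c in("scene","top")}
for c in C: save(C[c],c+"0"); print(c,C[c]["T"][:3,3])
for t in["eye","neck","peg_top","tube_front","trigger_grip","mould","clamp","anvil","pad","rod","trigger_bar"]:
    rs=[]
    for c in C:
        r=ctrl.spot_point(t,c)
        print(t,c,[(np.round(x["xy"],1).tolist(),round(x["score"],2)) for x in r[:2]])
        if r: rs.append(ray(C[c],r[0]["xy"]))
    if len(rs)==2: print("   ",*tri(rs))
E
python3 -c "
import cv2,numpy as np
a=cv2.imread('pics/scene0.png');b=cv2.imread('pics/top0.png')
cv2.imwrite('pics/both0.png',cv2.resize(np.vstack([a,b]),(480,600)))"
```

```text
scene [1.2015 0.1506 0.9527]
top [ 0.5283 -0.057   1.0818]
eye scene [([443.0, 258.7], 0.88)]
eye top [([174.0, 207.0], 0.65), ([291.4, 273.9], 0.61)]
    [0.5728 0.3193 0.0117] [np.float64(5.824494856623523), np.float64(5.8244948566234385)]
neck scene [([459.0, 232.1], 0.66)]
neck top [([162.2, 224.3], 0.75)]
    [0.5266 0.3321 0.0813] [np.float64(3.3841265933942664), np.float64(3.3841265933943534)]
peg_top scene [([345.9, 253.8], 0.66)]
peg_top top [([276.7, 170.7], 0.92), ([298.1, 191.7], 0.55)]
    [0.6591 0.0548 0.049 ] [np.float64(1.5630137697599629), np.float64(1.5630137697600883)]
tube_front scene [([318.2, 231.5], 0.63)]
tube_front top []
trigger_grip scene [([288.3, 200.8], 0.42)]
trigger_grip top [([350.4, 188.4], 0.68), ([387.8, 284.0], 0.59)]
    [ 0.6056 -0.1216  0.1519] [np.float64(2.4554992224436174), np.float64(2.455499222443539)]
mould scene [([458.3, 230.6], 0.51)]
mould top [([170.8, 224.7], 0.92)]
    [0.5239 0.3216 0.0787] [np.float64(12.30832137398301), np.float64(12.30832137398299)]
clamp scene [([310.4, 234.7], 0.95)]
clamp top [([327.1, 192.2], 0.62)]
    [ 
[... 167 characters left out ...]
4, 186.0], 0.75), ([267.8, 192.9], 0.7)]
    [ 0.6139 -0.1121  0.0086] [np.float64(43.1442718448851), np.float64(43.144271844885154)]
pad scene [([332.2, 235.6], 0.64), ([363.6, 251.0], 0.2)]
pad top [([293.8, 188.3], 0.66), ([328.2, 194.9], 0.34)]
    [0.6156 0.0081 0.0556] [np.float64(5.6184044825723305), np.float64(5.61840448257224)]
rod scene [([319.9, 234.8], 0.68)]
rod top [([316.5, 192.8], 0.74)]
    [ 0.6042 -0.0398  0.0227] [np.float64(2.281300493794332), np.float64(2.2813004937943884)]
trigger_bar scene [([284.7, 213.3], 0.6), ([197.0, 213.1], 0.42)]
trigger_bar top [([361.1, 188.8], 0.48)]
    [ 0.6072 -0.1441  0.0908] [np.float64(4.823979823302245), np.float64(4.823979823302248)]
```

View pics/scene0.png

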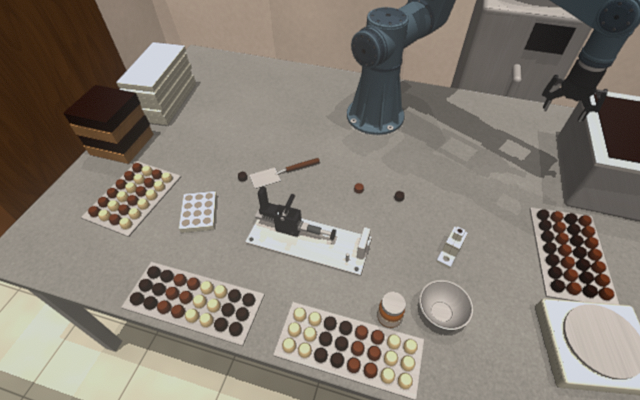

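View pics/top0.png

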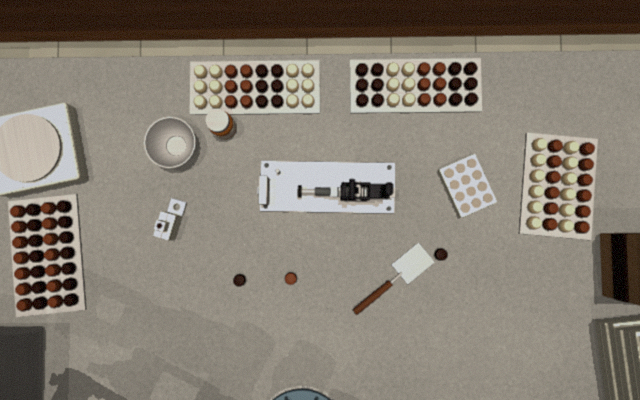

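The scene picture shows the clamp at (310,235), with the peg at (347,256), and the mould at (457,245) with its ear toward the viewer. The top picture shows the clamp from (260,187) to (395,187) and the mould at (165,222) with its eye at (177,206). Next I'll refine these poses and find the wrist camera's mounting.

```bash
python3 - <<'E'
from h import *
from scipy.spatial.transform import Rotation as R
np.set_printoptions(precision=4,suppress=True)
s=ctrl.observe();print(s["tool_pos"],s["ee_rot"])
w=ctrl.camera("wrist");Tt=np.eye(4);Tt[:3,:3]=R.from_euler("xyz",s["ee_rot"]).as_matrix();Tt[:3,3]=s["tool_pos"]
print(Tt[:3,:3]);X=np.linalg.inv(Tt)@w["T"];print("cam in tool",X);print(w["intrinsics"][0])
t=ctrl.camera("top")
e=atz(t,(177,206),.01);print("eye",e)
r=ctrl.regions_of("mould","top")[0];
for c in("top","scene"):
    cam=t if c=="top" else ctrl.camera("scene")
    for x in ctrl.regions_of("clamp",c)[:1]:
        b=cv2.boxPoints(cv2.minAreaRect(np.argwhere(x["mask"])[:,::-1].astype(np.float32)));print(c,[atz(cam,p,.012)[:2] for p in b])
E
```

```text
[0.1516 0.5547 0.2313] [-3.1416  0.      2.8748]
[[-0.9646  0.2637  0.    ]
 [ 0.2637  0.9646 -0.    ]
 [-0.     -0.     -1.    ]]
cam in tool [[ 0.0007 -0.9625 -0.2714  0.0683]
 [ 1.      0.0007  0.0001 -0.0013]
 [ 0.0001 -0.2714  0.9625 -0.1419]
 [ 0.      0.      0.      1.    ]]
[308.8842   0.     316.6949]
eye [0.5741 0.3182 0.01  ]
top [array([0.5606, 0.1098]), array([0.692, 0.107]), array([ 0.6813, -0.2437]), array([ 0.5507, -0.2389])]
scene [array([ 0.6891, -0.2433]), array([ 0.4632, -0.2841]), array([0.488 , 0.1092]), array([0.6974, 0.1051])]
```

Call:
{"fn": "carry_out", "kwargs": {
  "commands": [
    {"dx": -0.035, "dy": -0.01, "dz": 0, "rz": 0.125},
    {"dx": -0.07, "dy": -0.02, "dz": 0, "rz": 0.25},
    {"dx": -0.11, "dy": -0.03, "dz": 0, "rz": 0.375},
    {"dx": -0.15, "dy": -0.04, "dz": 0, "rz": 0.5},
    {"dx": -0.19, "dy": -0.05, "dz": 0, "rz": 0.625},
    {"dx": -0.225, "dy": -0.06, "dz": 0, "rz": 0.75},
    {"dx": -0.26, "dy": -0.07, "dz": 0, "rz": 0.875},
    {"dx": -0.3, "dy": -0.08, "dz": 0, "rz": 1.0},
    {"dx": -0.335, "dy": -0.09, "dz": 0, "rz": 1.125},
    {"dx": -0.37, "dy": -0.1, "dz": 0, "rz": 1.25},
    {"dx": -0.4, "dy": -0.11, "dz": 0, "rz": 1.375},
    {"dx": -0.42, "dy": -0.116, "dz": 0, "rz": 1.5}
  ]
}}

```text
schema error: expected keys dx, dy, dz, rx, ry, rz, grip
```

Call:
{"fn": "carry_out", "kwargs": {
  "commands": [
    {"rz": 0.083},
    {"rz": 0.083},
    {"rz": 0.083}
  ]
}}

```text
schema error: expected keys dx, dy, dz, rx, ry, rz, grip
```

```bash
python3 - <<'E'
from h import *
np.set_printoptions(precision=4,suppress=True)
s=ctrl.observe();print(s["time_s"],s["tool_pos"],s["ee_rot"],s["joint_pos"])
w=ctrl.camera("wrist");save(w,"w1")
for t,z in(("eye",0),("eye",.01),("neck",.073),("mould",0)):
    for r in ctrl.spot_point(t,"wrist")[:2]: print(t,z,r["xy"],r["score"],atz(w,r["xy"],z)[:2])
E
```

```text
1.5 [0.1516 0.5547 0.2313] [-3.1416  0.      2.8748] [ 1.0977  0.1808  1.607  -0.      1.3538 -0.2063]
```

View pics/w1.png

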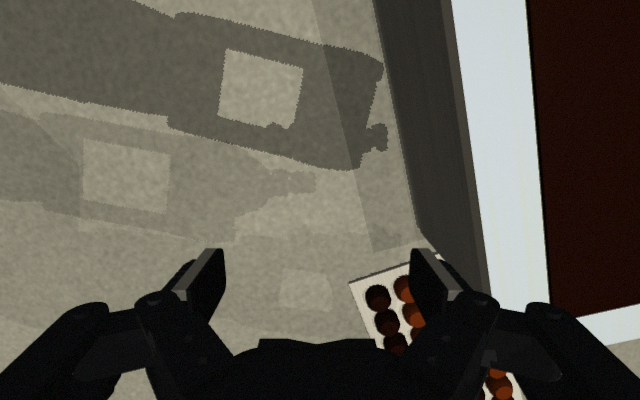

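The wrist picture shows only bench and the tray edge, with the fingers at (205,285) and (430,285). The moves were refused because every row needs all the keys, so I'll resend them.

Call:
{"fn": "carry_out", "kwargs": {
  "commands": [
    {"dx": -0.07, "dy": -0.02, "dz": 0, "rx": 0, "ry": 0, "rz": 0.12, "grip": 0.085},
    {"dx": -0.11, "dy": -0.03, "dz": 0, "rx": 0, "ry": 0, "rz": 0.24, "grip": 0.085},
    {"dx": -0.15, "dy": -0.04, "dz": 0, "rx": 0, "ry": 0, "rz": 0.36, "grip": 0.085},
    {"dx": -0.19, "dy": -0.05, "dz": 0, "rx": 0, "ry": 0, "rz": 0.48, "grip": 0.085},
    {"dx": -0.23, "dy": -0.06, "dz": 0, "rx": 0, "ry": 0, "rz": 0.6, "grip": 0.085},
    {"dx": -0.27, "dy": -0.07, "dz": 0, "rx": 0, "ry": 0, "rz": 0.72, "grip": 0.085},
    {"dx": -0.31, "dy": -0.08, "dz": 0, "rx": 0, "ry": 0, "rz": 0.84, "grip": 0.085},
    {"dx": -0.35, "dy": -0.09, "dz": 0, "rx": 0, "ry": 0, "rz": 0.96, "grip": 0.085},
    {"dx": -0.38, "dy": -0.1, "dz": 0, "rx": 0, "ry": 0, "rz": 1.08, "grip": 0.085},
    {"dx": -0.4, "dy": -0.11, "dz": 0, "rx": 0, "ry": 0, "rz": 1.2, "grip": 0.085},
    {"dx": -0.42, "dy": -0.116, "dz": 0, "rx": 0, "ry": 0, "rz": 1.32, "grip": 0.085},
    {"dx": -0.42, "dy": -0.116, "dz": 0, "rx": 0, "ry": 0, "rz": 1.44, "grip": 0.085}
  ]
}}

```text
time_s: 2.75
tool_pos: [0.5302, 0.3285, 0.2311]
ee_rot: [3.14, 0.001, 1.424]
force: [-0.3, -0.7, 0.0]
grip_width: 0.995
gripper_force: 0.0
```

Call:
{"fn": "carry_out", "kwargs": {
  "commands": [
    {"dx": 0, "dy": 0, "dz": 0, "rx": 0, "ry": 0, "rz": 0.12, "grip": 0.085},
    {"dx": 0, "dy": 0, "dz": 0, "rx": 0, "ry": 0, "rz": 0.14, "grip": 0.085},
    {"dx": 0, "dy": 0, "dz": 0, "rx": 0, "ry": 0, "rz": 0.14, "grip": 0.085},
    {"dx": 0, "dy": 0, "dz": 0, "rx": 0, "ry": 0, "rz": 0.14, "grip": 0.085}
  ]
}}

```text
time_s: 3.08
tool_pos: [0.5259, 0.3323, 0.2313]
ee_rot: [-3.142, 0.0, 1.299]
force: [0.3, -0.5, -0.3]
grip_width: 0.993
gripper_force: 0.0
```

```bash
python3 - <<'E'
from h import *
np.set_printoptions(precision=4,suppress=True)
s=ctrl.observe();print(s["time_s"],s["tool_pos"],s["ee_rot"],s["joint_pos"])
w=ctrl.camera("wrist");save(w,"w2")
for t,z in(("eye",0),("eye",.01),("neck",.073),("mould",0)):
    for r in ctrl.spot_point(t,"wrist")[:2]: print(t,z,r["xy"],r["score"],atz(w,r["xy"],z)[:2])
E
```

```text
3.0833 [0.5259 0.3323 0.2313] [-3.1415  0.0001  1.2985] [ 0.373   0.2839  1.4825 -0.      1.3753  0.6453]
eye 0 [354.8, 172.2] 0.9 [0.5706 0.3164]
eye 0.01 [354.8, 172.2] 0.9 [0.5699 0.3186]
neck 0.073 [315.3, 182.4] 0.69 [0.5252 0.3327]
mould 0 [485.1, 131.6] 0.72 [0.7306 0.3224]
mould 0 [313.6, 170.2] 0.6 [0.5227 0.3323]
```

View pics/w2.png

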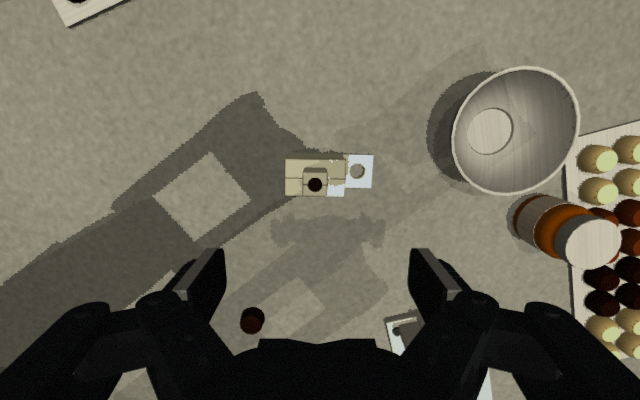

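The wrist picture shows the mould block from (285,159) to (346,197), with the neck's filling hole at (315,184) and the eye at (357,171). The bowl is clear of the fingers. The neck is under the TCP, so I'll go down and grip it.

Call:
{"fn": "carry_out", "kwargs": {
  "commands": [
    {"dx": 0, "dy": 0, "dz": 0.04, "rx": 0, "ry": 0, "rz": 0.04, "grip": 0.085},
    {"dx": 0, "dy": 0, "dz": 0.08, "rx": 0, "ry": 0, "rz": 0.04, "grip": 0.085},
    {"dx": 0, "dy": 0, "dz": 0.12, "rx": 0, "ry": 0, "rz": 0.04, "grip": 0.085},
    {"dx": 0, "dy": 0, "dz": 0.15, "rx": 0, "ry": 0, "rz": 0.04, "grip": 0.085},
    {"dx": 0, "dy": 0, "dz": 0.17, "rx": 0, "ry": 0, "rz": 0.04, "grip": 0.085},
    {"dx": 0, "dy": 0, "dz": 0.176, "rx": 0, "ry": 0, "rz": 0.04, "grip": 0.085},
    {"dx": 0, "dy": 0, "dz": 0.176, "rx": 0, "ry": 0, "rz": 0.04, "grip": 0.085}
  ]
}}

```text
time_s: 3.92
tool_pos: [0.5247, 0.3316, 0.0533]
ee_rot: [-3.139, 0.003, 1.255]
force: [-0.9, 0.5, -0.6]
grip_width: 0.995
gripper_force: 0.0
```

Call:
{"fn": "carry_out", "kwargs": {
  "commands": [
    {"dx": 0, "dy": 0, "dz": 0, "rx": 0, "ry": 0, "rz": 0, "grip": 0.01},
    {"dx": 0, "dy": 0, "dz": 0, "rx": 0, "ry": 0, "rz": 0, "grip": 0.01},
    {"dx": 0, "dy": 0, "dz": 0, "rx": 0, "ry": 0, "rz": 0, "grip": 0.01},
    {"dx": 0, "dy": 0, "dz": 0, "rx": 0, "ry": 0, "rz": 0, "grip": 0.01},
    {"dx": 0, "dy": 0, "dz": 0, "rx": 0, "ry": 0, "rz": 0, "grip": 0.01},
    {"dx": 0, "dy": 0, "dz": 0, "rx": 0, "ry": 0, "rz": 0, "grip": 0.01},
    {"dx": 0, "dy": 0, "dz": 0, "rx": 0, "ry": 0, "rz": 0, "grip": 0.01},
    {"dx": 0, "dy": 0, "dz": 0, "rx": 0, "ry": 0, "rz": 0, "grip": 0.01}
  ]
}}

```text
time_s: 4.58
tool_pos: [0.5271, 0.3325, 0.0567]
ee_rot: [3.14, -0.002, 1.255]
force: [0.2, -0.3, 6.5]
grip_width: 0.269
gripper_force: 61.0
```

Call:
{"fn": "carry_out", "kwargs": {
  "commands": [
    {"dx": 0, "dy": 0, "dz": -0.03, "rx": 0, "ry": 0, "rz": 0, "grip": 0.01},
    {"dx": 0, "dy": 0, "dz": -0.065, "rx": 0, "ry": 0, "rz": 0, "grip": 0.01},
    {"dx": -0.015, "dy": 0.01, "dz": -0.1, "rx": 0, "ry": 0, "rz": -0.05, "grip": 0.01},
    {"dx": -0.05, "dy": 0.03, "dz": -0.12, "rx": 0, "ry": 0, "rz": -0.1, "grip": 0.01},
    {"dx": -0.08, "dy": 0.052, "dz": -0.125, "rx": 0, "ry": 0, "rz": -0.15, "grip": 0.01},
    {"dx": -0.11, "dy": 0.072, "dz": -0.125, "rx": 0, "ry": 0, "rz": -0.2, "grip": 0.01},
    {"dx": -0.14, "dy": 0.092, "dz": -0.125, "rx": 0, "ry": 0, "rz": -0.25, "grip": 0.01},
    {"dx": -0.17, "dy": 0.112, "dz": -0.125, "rx": 0, "ry": 0, "rz": -0.285, "grip": 0.01},
    {"dx": -0.2, "dy": 0.132, "dz": -0.125, "rx": 0, "ry": 0, "rz": -0.285, "grip": 0.01},
    {"dx": -0.23, "dy": 0.152, "dz": -0.125, "rx": 0, "ry": 0, "rz": -0.285, "grip": 0.01},
    {"dx": -0.26, "dy": 0.172, "dz": -0.125, "rx": 0, "ry": 0, "rz": -0.285, "grip": 0.01},
    {"dx": -0.28, "dy": 0.186, "dz": -0.125, "rx": 0, "ry": 0, "rz": -0.285, "grip": 0.01}
  ]
}}

```text
time_s: 5.58
tool_pos: [0.616, 0.0048, 0.1798]
ee_rot: [-3.141, 0.001, 1.538]
force: [-0.3, -0.3, -1.7]
grip_width: 0.27
gripper_force: 59.9
```

Call:
{"fn": "carry_out", "kwargs": {
  "commands": [
    {"dx": -0.012, "dy": 0.003, "dz": 0, "rx": 0, "ry": 0, "rz": 0, "grip": 0.01},
    {"dx": -0.012, "dy": 0.003, "dz": 0, "rx": 0, "ry": 0, "rz": 0, "grip": 0.01},
    {"dx": -0.012, "dy": 0.003, "dz": 0, "rx": 0, "ry": 0, "rz": 0, "grip": 0.01},
    {"dx": -0.012, "dy": 0.003, "dz": 0, "rx": 0, "ry": 0, "rz": 0, "grip": 0.01}
  ]
}}

```text
time_s: 5.92
tool_pos: [0.6179, -0.0027, 0.1799]
ee_rot: [-3.14, -0.001, 1.541]
force: [0.2, 0.4, -2.2]
grip_width: 0.269
gripper_force: 59.9
```

```bash
python3 - <<'E'
from h import *
np.set_printoptions(precision=4,suppress=True)
s=ctrl.observe();print(s["time_s"],s["tool_pos"],s["ee_rot"],s["force"])
w=ctrl.camera("wrist");save(w,"w3");sc=ctrl.camera("scene");tp=ctrl.camera("top")
P={}
for t in("peg_top","eye","neck","anvil","tube_front"):
    rs=[]
    for c,cam in(("wrist",w),("scene",sc),("top",tp)):
        for r in ctrl.spot_point(t,c)[:1]: print(t,c,r["xy"],round(r["score"],2),atz(cam,r["xy"],.047)[:2]);rs.append(ray(cam,r["xy"]))
    if len(rs)>1: print("  ",*tri(rs))
E
```

```text
5.9167 [ 0.6179 -0.0027  0.1799] [-3.1405 -0.0008  1.5406] [ 0.2041  0.4006 -2.1598]
peg_top wrist [361.7, 123.4] 0.92 [0.6586 0.0543]
peg_top scene [347.8, 251.8] 0.74 [0.6508 0.0565]
peg_top top [347.9, 186.1] 0.63 [ 0.6192 -0.1202]
   [ 0.6399 -0.004   0.035 ] [np.float64(61.340904411013845), np.float64(58.97003742999212), np.float64(118.41568708782044)]
eye wrist [389.0, 217.3] 0.55 [ 0.6851 -0.0323]
eye scene [325.9, 236.7] 0.69 [ 0.6205 -0.0146]
   [ 0.6676 -0.0034  0.1218] [np.float64(2.4452423159297645), np.float64(2.4452423159296646)]
neck wrist [319.4, 267.3] 0.97 [ 0.6183 -0.0823]
neck scene [331.0, 201.1] 0.69 [ 0.4926 -0.0359]
   [ 0.6183 -0.0008  0.2051] [np.float64(2.74837071705585), np.float64(2.748370717055812)]
anvil wrist [306.1, 86.3] 0.9 [0.6117 0.0859]
anvil scene [361.3, 249.3] 0.82 [0.6326 0.09  ]
anvil top [264.3, 193.1] 0.49 [0.6032 0.0874]
   [0.6085 0.0897 0.0093] [np.float64(2.271877782875805), np.float64(2.2145759585468863), np.float64(3.915117287662302)]
tube_front scene [391.3, 313.4] 0.67 [0.7902 0.2013]
tube_front top [312.2, 190.6] 0.77 [ 0.6086 -0.0316]
   [ 0.6407  0.0975 -0.2699] [np.float64(121.58119503378806), np.float64(121.58119503378806)]
```

View pics/w3.png

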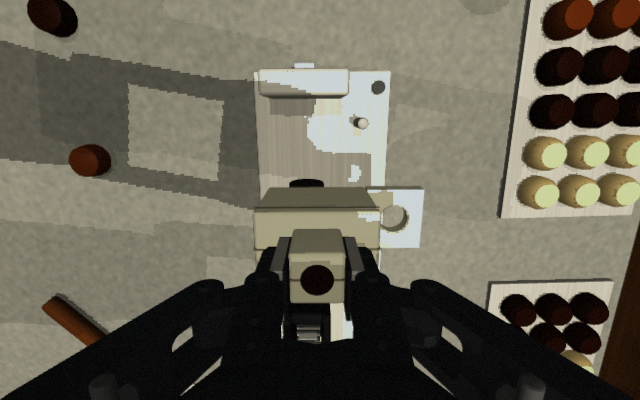

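The wrist picture shows the mould held level with its eye at (394,218), the peg at (361,123), the end plate along row 69 from column 259 to 349, and the base plate nearly parallel to the tool. I'll move so the eye is over the peg, stay high, and check.

Call:
{"fn": "carry_out", "kwargs": {
  "commands": [
    {"dx": 0.025, "dy": -0.005, "dz": 0, "rx": 0, "ry": 0, "rz": 0, "grip": 0.01},
    {"dx": 0.045, "dy": -0.009, "dz": 0.01, "rx": 0, "ry": 0, "rz": 0, "grip": 0.01},
    {"dx": 0.057, "dy": -0.011, "dz": 0.025, "rx": 0, "ry": 0, "rz": 0, "grip": 0.01},
    {"dx": 0.057, "dy": -0.011, "dz": 0.038, "rx": 0, "ry": 0, "rz": 0, "grip": 0.01},
    {"dx": 0.057, "dy": -0.011, "dz": 0.038, "rx": 0, "ry": 0, "rz": 0, "grip": 0.01},
    {"dx": 0.057, "dy": -0.011, "dz": 0.038, "rx": 0, "ry": 0, "rz": 0, "grip": 0.01},
    {"dx": 0.057, "dy": -0.011, "dz": 0.038, "rx": 0, "ry": 0, "rz": 0, "grip": 0.01}
  ]
}}

```text
time_s: 7.4
tool_pos: [0.6099, 0.0524, 0.1428]
ee_rot: [3.141, 0.0, 1.539]
force: [0.3, -0.8, -0.7]
grip_width: 0.271
gripper_force: 59.8
```

```bash
python3 - <<'E'
from h import *
np.set_printoptions(precision=4,suppress=True)
s=ctrl.observe();print(s["time_s"],s["tool_pos"],s["ee_rot"],s["force"])
w=ctrl.camera("wrist");save(w,"w4");sc=ctrl.camera("scene")
z=s["tool_pos"][2]-.0567
for t,zz in(("peg_top",.047),("eye",z),("eye",z+.01)):
    for c,cam in(("wrist",w),("scene",sc)):
        for r in ctrl.spot_point(t,c)[:2]: print(t,c,r["xy"],round(r["score"],2),atz(cam,r["xy"],zz))
print("expect eye px",proj(w,[.6086,.0543,z+.01]), "peg px",proj(w,[.6586,.0543,.047]))
a=cv2.resize(w["pixels"][100:300,260:460],(600,600),interpolation=cv2.INTER_CUBIC)[:,:,::-1];cv2.imwrite("pics/w4c.png",a)
E
```

```text
7.4 [0.6099 0.0524 0.1428] [3.1409 0.0003 1.539 ] [ 0.3198 -0.8228 -0.6893]
peg_top wrist [378.2, 196.9] 0.63 [0.6593 0.053  0.047 ]
peg_top scene [321.1, 232.6] 0.57 [ 0.611  -0.0316  0.047 ]
eye wrist [390.9, 215.7] 0.94 [0.6604 0.0505 0.0861]
eye scene [346.1, 246.0] 0.9 [0.6586 0.0519 0.0861]
eye scene [319.9, 232.6] 0.45 [ 0.6375 -0.0268  0.0861]
eye wrist [390.9, 215.7] 0.94 [0.658  0.054  0.0961]
eye scene [346.1, 246.0] 0.9 [0.6649 0.053  0.0961]
eye scene [319.9, 232.6] 0.45 [ 0.644  -0.0248  0.0961]
expect eye px [314.3294 217.4826] peg px [377.3934 195.4044]
```

View pics/w4c.png

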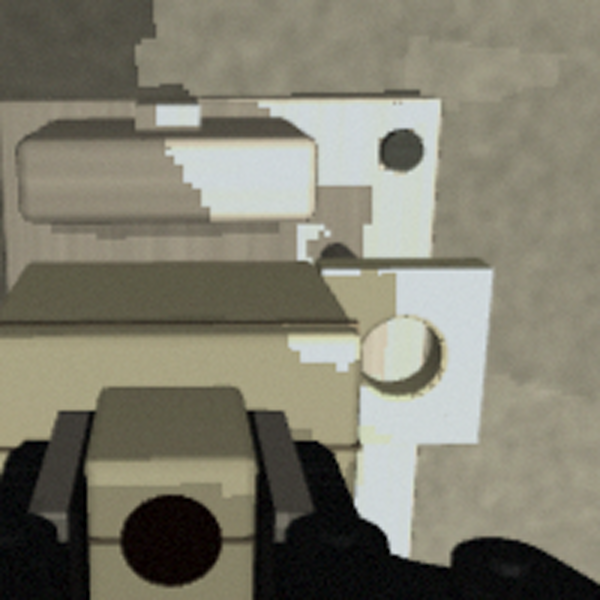

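The crop shows the eye at (403,355), which is pixel (394,218) in the full picture, and the end plate ahead of the block. A dark rounded tip, peg or shadow, shows at crop (337,252). I'll check the peg itself in the earlier unobstructed picture.

```bash
python3 -c "
import cv2
a=cv2.imread('pics/w3.png')[60:200,250:400];cv2.imwrite('pics/w3c.png',cv2.resize(a,(600,560),interpolation=cv2.INTER_CUBIC))"
```

```text
(no output)
```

View pics/w3c.png

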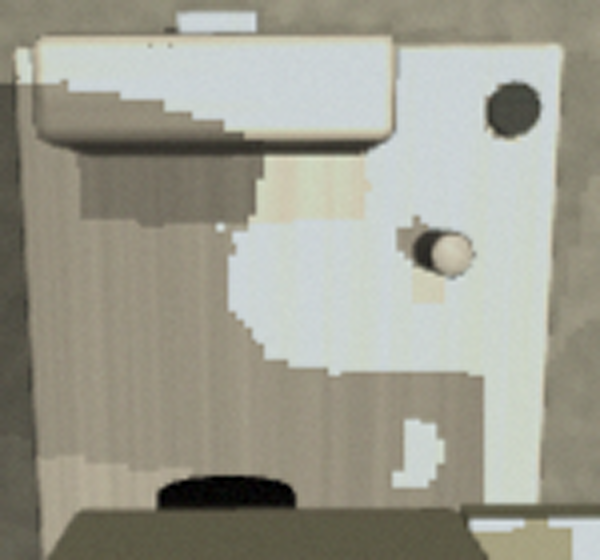

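Call:
{"fn": "carry_out", "kwargs": {
  "commands": [
    {"dx": 0.001, "dy": 0, "dz": 0.015, "rx": 0, "ry": 0, "rz": 0, "grip": 0.01},
    {"dx": 0.001, "dy": 0, "dz": 0.028, "rx": 0, "ry": 0, "rz": 0, "grip": 0.01},
    {"dx": 0.001, "dy": 0, "dz": 0.028, "rx": 0, "ry": 0, "rz": 0, "grip": 0.01},
    {"dx": 0.001, "dy": 0, "dz": 0.028, "rx": 0, "ry": 0, "rz": 0, "grip": 0.01},
    {"dx": 0.001, "dy": 0, "dz": 0.028, "rx": 0, "ry": 0, "rz": 0, "grip": 0.01}
  ]
}}

```text
time_s: 8.22
tool_pos: [0.6094, 0.0543, 0.1143]
ee_rot: [-3.141, 0.0, 1.54]
force: [0.2, 0.3, -1.4]
grip_width: 0.272
gripper_force: 59.8
```

```bash
python3 - <<'E'
from h import *
np.set_printoptions(precision=4,suppress=True)
s=ctrl.observe();print(s["time_s"],s["tool_pos"],s["ee_rot"],s["force"])
w=ctrl.camera("wrist");s2=ctrl.observe();print(s2["tool_pos"]);sc=ctrl.camera("scene");print(ctrl.observe()["tool_pos"])
z=s["tool_pos"][2]-.0567
for t,zz in(("eye",z),("eye",z+.01),("peg_top",.047)):
    for c,cam in(("wrist",w),("scene",sc)):
        for r in ctrl.spot_point(t,c)[:2]: print(t,c,r["xy"],round(r["score"],2),atz(cam,r["xy"],zz))
a=cv2.resize(w["pixels"][140:260,330:450],(480,480),interpolation=cv2.INTER_CUBIC)[:,:,::-1];cv2.imwrite("pics/w5c.png",a)
E
```

```text
8.2167 [0.6094 0.0543 0.1143] [-3.1413  0.      1.5398] [ 0.2201  0.3364 -1.4253]
[0.6097 0.0543 0.1148]
[0.6099 0.0543 0.115 ]
eye wrist [389.8, 213.6] 0.81 [0.659  0.054  0.0576]
eye scene [198.3, 209.9] 0.72 [ 0.6435 -0.3977  0.0576]
eye scene [347.0, 253.8] 0.65 [0.664  0.0571 0.0576]
eye wrist [389.8, 213.6] 0.81 [0.6566 0.0574 0.0676]
eye scene [198.3, 209.9] 0.72 [ 0.6497 -0.3916  0.0676]
eye scene [347.0, 253.8] 0.65 [0.67   0.0581 0.0676]
peg_top wrist [387.4, 206.6] 0.75 [0.6597 0.0557 0.047 ]
peg_top scene [348.8, 252.0] 0.78 [0.6507 0.0593 0.047 ]
```

View pics/w5c.png

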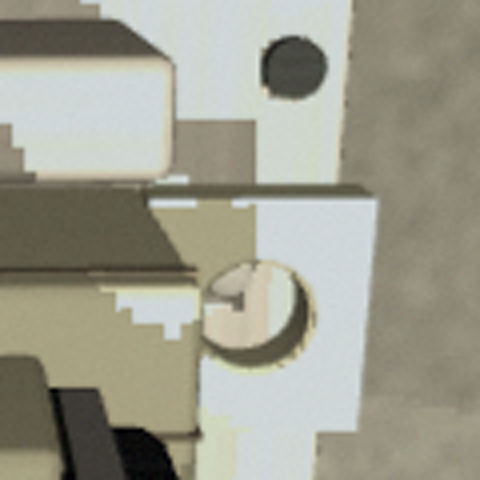

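The crop shows the peg top through the eye at about (225,280), close to the eye's lower rim centre, and the block just clear of the end plate. I'll lower it.

Call:
{"fn": "carry_out", "kwargs": {
  "commands": [
    {"dx": 0.001, "dy": 0, "dz": 0.01, "rx": 0, "ry": 0, "rz": 0, "grip": 0.01},
    {"dx": 0.001, "dy": 0, "dz": 0.02, "rx": 0, "ry": 0, "rz": 0, "grip": 0.01},
    {"dx": 0.001, "dy": 0, "dz": 0.03, "rx": 0, "ry": 0, "rz": 0, "grip": 0.01},
    {"dx": 0.001, "dy": 0, "dz": 0.038, "rx": 0, "ry": 0, "rz": 0, "grip": 0.01},
    {"dx": 0.001, "dy": 0, "dz": 0.042, "rx": 0, "ry": 0, "rz": 0, "grip": 0.01},
    {"dx": 0.001, "dy": 0, "dz": 0.045, "rx": 0, "ry": 0, "rz": 0, "grip": 0.01},
    {"dx": 0.001, "dy": 0, "dz": 0.045, "rx": 0, "ry": 0, "rz": 0, "grip": 0.01},
    {"dx": 0.001, "dy": 0, "dz": 0.045, "rx": 0, "ry": 0, "rz": 0, "grip": 0.01}
  ]
}}

```text
time_s: 9.28
tool_pos: [0.6096, 0.0553, 0.0693]
ee_rot: [3.141, 0.0, 1.54]
force: [0.6, 0.4, -2.9]
grip_width: 0.267
gripper_force: 59.9
```

Call:
{"fn": "carry_out", "kwargs": {
  "commands": [
    {"dx": 0, "dy": 0, "dz": 0.001, "rx": 0, "ry": 0, "rz": 0, "grip": 0.01},
    {"dx": 0, "dy": 0, "dz": 0.001, "rx": 0, "ry": 0, "rz": 0, "grip": 0.01},
    {"dx": 0, "dy": 0, "dz": 0, "rx": 0, "ry": 0, "rz": 0, "grip": 0.06},
    {"dx": 0, "dy": 0, "dz": 0, "rx": 0, "ry": 0, "rz": 0, "grip": 0.06},
    {"dx": 0, "dy": 0, "dz": 0, "rx": 0, "ry": 0, "rz": 0, "grip": 0.06},
    {"dx": 0, "dy": 0, "dz": 0, "rx": 0, "ry": 0, "rz": 0, "grip": 0.06},
    {"dx": 0, "dy": 0, "dz": -0.02, "rx": 0, "ry": 0, "rz": 0, "grip": 0.06},
    {"dx": 0, "dy": 0, "dz": -0.06, "rx": 0, "ry": 0, "rz": 0, "grip": 0.06},
    {"dx": 0, "dy": 0, "dz": -0.1, "rx": 0, "ry": 0, "rz": 0, "grip": 0.06},
    {"dx": 0, "dy": 0, "dz": -0.13, "rx": 0, "ry": 0, "rz": 0, "grip": 0.06},
    {"dx": 0, "dy": 0, "dz": -0.14, "rx": 0, "ry": 0, "rz": 0, "grip": 0.0},
    {"dx": 0, "dy": 0, "dz": -0.14, "rx": 0, "ry": 0, "rz": 0, "grip": 0.0}
  ]
}}

```text
time_s: 10.28
tool_pos: [0.6116, 0.0552, 0.2135]
ee_rot: [3.134, 0.001, 1.54]
force: [0.5, -0.3, 0.4]
grip_width: 0.431
gripper_force: 0.0
```

```bash
python3 - <<'E'
from h import *
np.set_printoptions(precision=4,suppress=True)
s=ctrl.observe();print(s["time_s"],s["tool_pos"],s["ee_rot"],s["force"])
C={c:ctrl.camera(c) for c in("wrist","scene","top")};save(C["wrist"],"w6")
for t,zz in(("eye",.012),("peg_top",.047),("neck",.085),("tube_front",.045),("pad",.045),("trigger_grip",.149)):
    rs=[]
    for c,cam in C.items():
        for r in ctrl.spot_point(t,c)[:1]: print(t,c,r["xy"],round(r["score"],2),atz(cam,r["xy"],zz)[:2])
E
```

```text
10.2833 [0.6116 0.0552 0.2135] [3.1342 0.0005 1.5399] [ 0.48   -0.2543  0.3645]
eye wrist [357.9, 171.5] 0.94 [0.6599 0.0566]
eye scene [345.9, 257.9] 0.96 [0.6503 0.0526]
peg_top wrist [361.2, 178.5] 0.86 [0.6585 0.056 ]
peg_top scene [348.5, 250.2] 0.57 [0.6454 0.0571]
peg_top top [274.7, 173.5] 0.94 [0.652  0.0615]
neck wrist [310.2, 190.3] 0.89 [0.6069 0.0548]
neck scene [354.0, 229.0] 0.88 [0.5989 0.0589]
neck top [275.3, 187.4] 0.52 [0.614  0.0557]
tube_front wrist [315.6, 260.8] 0.79 [ 0.6092 -0.0357]
tube_front scene [317.7, 231.5] 0.88 [ 0.6089 -0.0423]
tube_front top [314.0, 189.9] 0.58 [ 0.6105 -0.0361]
pad wrist [315.9, 226.2] 0.6 [0.6108 0.005 ]
pad scene [336.1, 235.5] 0.63 [0.6072 0.0115]
pad top [312.6, 187.6] 0.55 [ 0.6163 -0.0326]
trigger_grip scene [286.9, 203.0] 0.52 [ 0.6122 -0.1261]
trigger_grip top [350.5, 187.3] 0.67 [ 0.6075 -0.1197]
```

View pics/w6.png

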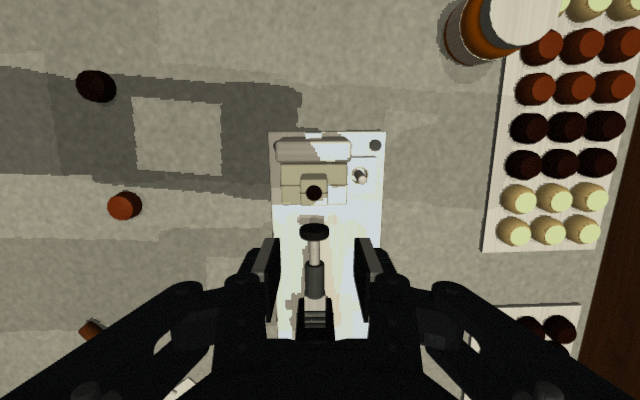

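The picture shows the mould on the plate with the peg in its eye at (360,177). The pad is at (315,230) with a gap of about 28 mm to the mould. Next I'll shut the fingers and go to the pad side of the trigger bar.

Call:
{"fn": "carry_out", "kwargs": {
  "commands": [
    {"dx": -0.03, "dy": -0.001, "dz": 0, "rx": 0, "ry": 0, "rz": 0, "grip": 0},
    {"dx": -0.065, "dy": -0.001, "dz": 0, "rx": 0, "ry": 0, "rz": 0, "grip": 0},
    {"dx": -0.1, "dy": -0.001, "dz": 0, "rx": 0, "ry": 0, "rz": 0, "grip": 0},
    {"dx": -0.13, "dy": -0.001, "dz": 0, "rx": 0, "ry": 0, "rz": 0, "grip": 0},
    {"dx": -0.142, "dy": -0.001, "dz": 0.01, "rx": 0, "ry": 0, "rz": 0, "grip": 0},
    {"dx": -0.142, "dy": -0.001, "dz": 0.03, "rx": 0, "ry": 0, "rz": 0, "grip": 0},
    {"dx": -0.142, "dy": -0.001, "dz": 0.055, "rx": 0, "ry": 0, "rz": 0, "grip": 0},
    {"dx": -0.142, "dy": -0.001, "dz": 0.072, "rx": 0, "ry": 0, "rz": 0, "grip": 0},
    {"dx": -0.142, "dy": -0.001, "dz": 0.077, "rx": 0, "ry": 0, "rz": 0, "grip": 0},
    {"dx": -0.142, "dy": -0.001, "dz": 0.077, "rx": 0, "ry": 0, "rz": 0, "grip": 0},
    {"dx": -0.142, "dy": -0.001, "dz": 0.077, "rx": 0, "ry": 0, "rz": 0, "grip": 0}
  ]
}}

```text
time_s: 12.25
tool_pos: [0.6043, -0.0862, 0.1327]
ee_rot: [3.141, -0.0, 1.54]
force: [0.1, 0.2, -0.1]
grip_width: -0.0
gripper_force: 0.0
```

```bash
cat > m.py <<'E'
from h import *
np.set_printoptions(precision=4,suppress=True)
s=ctrl.observe();print(s["time_s"],s["tool_pos"],s["force"])
C={c:ctrl.camera(c) for c in("wrist","scene","top")}
for t,zz in(("eye",.012),("tube_front",.045),("pad",.045),("trigger_grip",.15)):
    for c,cam in C.items():
        for r in ctrl.spot_point(t,c)[:1]:
            if r["score"]>.4: print(t,c,np.round(r["xy"],1),round(r["score"],2),atz(cam,r["xy"],zz)[:2])
E
python3 m.py
```

```text
12.25 [ 0.6043 -0.0862  0.1327] [ 0.0827  0.2192 -0.1209]
eye wrist [383.6  10. ] 0.66 [0.6592 0.0536]
eye scene [343.8 261.1] 0.82 [0.6619 0.0496]
tube_front wrist [320.  137.6] 0.69 [ 0.6084 -0.0369]
tube_front scene [319.8 232.3] 0.89 [ 0.6098 -0.0358]
tube_front top [313.7 190.6] 0.44 [ 0.6088 -0.0353]
pad wrist [314.1  78.2] 0.66 [0.6054 0.0038]
pad scene [332.7 235.2] 0.43 [0.6089 0.002 ]
trigger_grip wrist [323.  339.5] 0.69 [ 0.6063 -0.1242]
trigger_grip scene [287.8 200.5] 0.49 [ 0.6042 -0.1263]
trigger_grip top [273.8 172.2] 0.41 [0.6426 0.0517]
```

Call:
{"fn": "carry_out", "kwargs": {
  "commands": [
    {"dx": -0.01, "dy": 0, "dz": -0.006, "rx": 0, "ry": 0, "rz": 0, "grip": 0},
    {"dx": -0.018, "dy": 0, "dz": -0.006, "rx": 0, "ry": 0, "rz": 0, "grip": 0},
    {"dx": -0.024, "dy": 0, "dz": -0.006, "rx": 0, "ry": 0, "rz": 0, "grip": 0},
    {"dx": -0.03, "dy": 0, "dz": -0.006, "rx": 0, "ry": 0, "rz": 0, "grip": 0},
    {"dx": -0.035, "dy": 0, "dz": -0.006, "rx": 0, "ry": 0, "rz": 0, "grip": 0},
    {"dx": -0.04, "dy": 0, "dz": -0.006, "rx": 0, "ry": 0, "rz": 0, "grip": 0}
  ]
}}

```text
time_s: 13.5
tool_pos: [0.603, -0.1265, 0.1386]
ee_rot: [3.141, -0.001, 1.539]
force: [0.9, 9.9, 6.8]
grip_width: 0.001
gripper_force: 4.6
```

Call:
{"fn": "carry_out", "kwargs": {
  "commands": [
    {"dx": -0.005, "dy": 0, "dz": 0, "rx": 0, "ry": 0, "rz": 0, "grip": 0},
    {"dx": -0.01, "dy": 0, "dz": 0, "rx": 0, "ry": 0, "rz": 0, "grip": 0},
    {"dx": -0.015, "dy": 0, "dz": 0, "rx": 0, "ry": 0, "rz": 0, "grip": 0},
    {"dx": -0.016, "dy": 0, "dz": 0, "rx": 0, "ry": 0, "rz": 0, "grip": 0},
    {"dx": -0.016, "dy": 0, "dz": 0, "rx": 0, "ry": 0, "rz": 0, "grip": 0}
  ]
}}

```text
time_s: 13.92
tool_pos: [0.6025, -0.1419, 0.1378]
ee_rot: [3.141, -0.002, 1.54]
force: [3.1, 7.0, 0.8]
grip_width: -0.002
gripper_force: 3.3
```

```bash
python3 m.py
```

```text
13.9167 [ 0.6025 -0.1419  0.1378] [3.1204 7.0091 0.7563]
eye scene [347.4 258.7] 0.77 [0.6516 0.0573]
eye top [276.6 171.2] 0.91 [0.662  0.0606]
tube_front wrist [317.   53.8] 0.66 [ 0.6062 -0.0352]
tube_front scene [321.8 231.4] 0.68 [ 0.6052 -0.0312]
tube_front top [313.6 191.5] 0.56 [ 0.6065 -0.0351]
pad scene [334.6 234.9] 0.6 [0.6064 0.0069]
pad top [293.5 193.2] 0.66 [0.6026 0.0149]
trigger_grip scene [275.5 196.1] 0.55 [ 0.5992 -0.1635]
```

Call:
{"fn": "carry_out", "kwargs": {
  "commands": [
    {"dx": 0.015, "dy": 0, "dz": 0, "rx": 0, "ry": 0, "rz": 0, "grip": 0},
    {"dx": 0.03, "dy": 0, "dz": 0, "rx": 0, "ry": 0, "rz": 0, "grip": 0},
    {"dx": 0.042, "dy": 0, "dz": 0, "rx": 0, "ry": 0, "rz": 0, "grip": 0},
    {"dx": 0.042, "dy": 0, "dz": 0, "rx": 0, "ry": 0, "rz": 0, "grip": 0},
    {"dx": 0.036, "dy": 0, "dz": 0, "rx": 0, "ry": 0, "rz": 0, "grip": 0},
    {"dx": 0.03, "dy": 0, "dz": 0, "rx": 0, "ry": 0, "rz": 0, "grip": 0},
    {"dx": 0.024, "dy": 0, "dz": 0, "rx": 0, "ry": 0, "rz": 0, "grip": 0},
    {"dx": 0.018, "dy": 0, "dz": 0, "rx": 0, "ry": 0, "rz": 0, "grip": 0},
    {"dx": 0.012, "dy": 0, "dz": 0, "rx": 0, "ry": 0, "rz": 0, "grip": 0},
    {"dx": 0.006, "dy": 0, "dz": 0, "rx": 0, "ry": 0, "rz": 0, "grip": 0},
    {"dx": -0.001, "dy": 0, "dz": 0, "rx": 0, "ry": 0, "rz": 0, "grip": 0},
    {"dx": -0.001, "dy": 0, "dz": 0, "rx": 0, "ry": 0, "rz": 0, "grip": 0}
  ]
}}

```text
time_s: 15.67
tool_pos: [0.603, -0.1422, 0.1387]
ee_rot: [3.14, -0.005, 1.539]
force: [2.8, 12.3, 1.7]
grip_width: -0.003
gripper_force: 5.9
```

```bash
python3 m.py
```

```text
15.6667 [ 0.603  -0.1422  0.1387] [ 2.795  12.2737  1.663 ]
eye scene [345.1 259.3] 0.96 [0.6553 0.0516]
eye top [274.7 171.7] 0.98 [0.6608 0.0655]
tube_front wrist [316.6  40.7] 0.6 [ 0.6069 -0.0267]
tube_front scene [320.9 234.6] 0.72 [ 0.6164 -0.0305]
tube_front top [310.1 191.3] 0.69 [ 0.6071 -0.0264]
pad scene [338.5 234.8] 0.41 [0.6029 0.0174]
pad top [290.7 192.1] 0.66 [0.6054 0.0219]
trigger_grip scene [274.9 197.8] 0.67 [ 0.6052 -0.1629]
```

Call:
{"fn": "carry_out", "kwargs": {
  "commands": [
    {"dx": 0.015, "dy": 0, "dz": 0, "rx": 0, "ry": 0, "rz": 0, "grip": 0},
    {"dx": 0.03, "dy": 0, "dz": 0, "rx": 0, "ry": 0, "rz": 0, "grip": 0},
    {"dx": 0.043, "dy": 0, "dz": 0, "rx": 0, "ry": 0, "rz": 0, "grip": 0},
    {"dx": 0.043, "dy": 0, "dz": 0, "rx": 0, "ry": 0, "rz": 0, "grip": 0},
    {"dx": 0.036, "dy": 0, "dz": 0, "rx": 0, "ry": 0, "rz": 0, "grip": 0},
    {"dx": 0.03, "dy": 0, "dz": 0, "rx": 0, "ry": 0, "rz": 0, "grip": 0},
    {"dx": 0.024, "dy": 0, "dz": 0, "rx": 0, "ry": 0, "rz": 0, "grip": 0},
    {"dx": 0.018, "dy": 0, "dz": 0, "rx": 0, "ry": 0, "rz": 0, "grip": 0},
    {"dx": 0.012, "dy": 0, "dz": 0, "rx": 0, "ry": 0, "rz": 0, "grip": 0},
    {"dx": 0.006, "dy": 0, "dz": 0, "rx": 0, "ry": 0, "rz": 0, "grip": 0},
    {"dx": 0, "dy": 0, "dz": 0, "rx": 0, "ry": 0, "rz": 0, "grip": 0},
    {"dx": 0, "dy": 0, "dz": 0, "rx": 0, "ry": 0, "rz": 0, "grip": 0}
  ]
}}

```text
time_s: 17.42
tool_pos: [0.603, -0.1422, 0.1387]
ee_rot: [3.14, -0.005, 1.539]
force: [2.8, 12.5, 2.0]
grip_width: -0.001
gripper_force: 6.0
```

Call:
{"fn": "carry_out", "kwargs": {
  "commands": [
    {"dx": 0.015, "dy": 0, "dz": 0, "rx": 0, "ry": 0, "rz": 0, "grip": 0},
    {"dx": 0.03, "dy": 0, "dz": 0, "rx": 0, "ry": 0, "rz": 0, "grip": 0},
    {"dx": 0.043, "dy": 0, "dz": 0, "rx": 0, "ry": 0, "rz": 0, "grip": 0},
    {"dx": 0.043, "dy": 0, "dz": 0, "rx": 0, "ry": 0, "rz": 0, "grip": 0},
    {"dx": 0.036, "dy": 0, "dz": 0, "rx": 0, "ry": 0, "rz": 0, "grip": 0},
    {"dx": 0.03, "dy": 0, "dz": 0, "rx": 0, "ry": 0, "rz": 0, "grip": 0},
    {"dx": 0.024, "dy": 0, "dz": 0, "rx": 0, "ry": 0, "rz": 0, "grip": 0},
    {"dx": 0.018, "dy": 0, "dz": 0, "rx": 0, "ry": 0, "rz": 0, "grip": 0},
    {"dx": 0.012, "dy": 0, "dz": 0, "rx": 0, "ry": 0, "rz": 0, "grip": 0},
    {"dx": 0.006, "dy": 0, "dz": 0, "rx": 0, "ry": 0, "rz": 0, "grip": 0},
    {"dx": 0, "dy": 0, "dz": 0, "rx": 0, "ry": 0, "rz": 0, "grip": 0},
    {"dx": 0, "dy": 0, "dz": 0, "rx": 0, "ry": 0, "rz": 0, "grip": 0}
  ]
}}

```text
time_s: 18.42
tool_pos: [0.603, -0.1422, 0.1387]
ee_rot: [3.14, -0.005, 1.539]
force: [3.3, 12.0, 2.6]
grip_width: -0.0
gripper_force: 6.0
```

```bash
python3 m.py
```

```text
18.4167 [ 0.603  -0.1422  0.1387] [ 3.3004 12.0466  2.5691]
eye scene [343.9 260.4] 0.95 [0.6597 0.0493]
eye top [275.  172.2] 0.89 [0.6595 0.0647]
tube_front wrist [317.7  13.6] 0.55 [ 0.6082 -0.0101]
tube_front scene [330.7 234.8] 0.79 [ 0.6092 -0.0038]
tube_front top [325.2 194.4] 0.63 [ 0.5991 -0.0638]
pad scene [342.7 235.8] 0.47 [0.6029 0.0296]
pad top [276.6 193.4] 0.75 [0.6024 0.057 ]
trigger_grip scene [273.7 195.4] 0.64 [ 0.5983 -0.169 ]
```

Call:
{"fn": "carry_out", "kwargs": {
  "commands": [
    {"dx": 0.015, "dy": 0, "dz": 0, "rx": 0, "ry": 0, "rz": 0, "grip": 0},
    {"dx": 0.03, "dy": 0, "dz": 0, "rx": 0, "ry": 0, "rz": 0, "grip": 0},
    {"dx": 0.043, "dy": 0, "dz": 0, "rx": 0, "ry": 0, "rz": 0, "grip": 0},
    {"dx": 0.043, "dy": 0, "dz": 0, "rx": 0, "ry": 0, "rz": 0, "grip": 0},
    {"dx": 0.036, "dy": 0, "dz": 0, "rx": 0, "ry": 0, "rz": 0, "grip": 0},
    {"dx": 0.03, "dy": 0, "dz": 0, "rx": 0, "ry": 0, "rz": 0, "grip": 0},
    {"dx": 0.024, "dy": 0, "dz": 0, "rx": 0, "ry": 0, "rz": 0, "grip": 0},
    {"dx": 0.018, "dy": 0, "dz": 0, "rx": 0, "ry": 0, "rz": 0, "grip": 0},
    {"dx": 0.012, "dy": 0, "dz": 0, "rx": 0, "ry": 0, "rz": 0, "grip": 0},
    {"dx": 0.006, "dy": 0, "dz": 0, "rx": 0, "ry": 0, "rz": 0, "grip": 0},
    {"dx": 0, "dy": 0, "dz": 0, "rx": 0, "ry": 0, "rz": 0, "grip": 0},
    {"dx": 0, "dy": 0, "dz": 0, "rx": 0, "ry": 0, "rz": 0, "grip": 0}
  ]
}}

```text
time_s: 20.17
tool_pos: [0.603, -0.1423, 0.1387]
ee_rot: [3.14, -0.005, 1.539]
force: [3.9, 12.3, 3.9]
grip_width: 0.0
gripper_force: 6.0
```

Call:
{"fn": "carry_out", "kwargs": {
  "commands": [
    {"dx": 0.015, "dy": 0, "dz": 0, "rx": 0, "ry": 0, "rz": 0, "grip": 0},
    {"dx": 0.03, "dy": 0, "dz": 0, "rx": 0, "ry": 0, "rz": 0, "grip": 0},
    {"dx": 0.045, "dy": 0, "dz": 0, "rx": 0, "ry": 0, "rz": 0, "grip": 0},
    {"dx": 0.055, "dy": 0, "dz": 0, "rx": 0, "ry": 0, "rz": 0, "grip": 0},
    {"dx": 0.055, "dy": 0, "dz": 0, "rx": 0, "ry": 0, "rz": 0, "grip": 0}
  ]
}}

```text
time_s: 20.58
tool_pos: [0.6037, -0.0865, 0.1381]
ee_rot: [-3.141, 0.0, 1.542]
force: [0.1, 0.9, -1.0]
grip_width: -0.0
gripper_force: 0.0
```

```bash
python3 m.py; python3 - <<'E'
from h import *
w=ctrl.camera("wrist");a=w["pixels"];print(proj(w,[.6075,.0344,.061]),proj(w,[.6075,-.003,.045]))
s=ctrl.camera("scene")["pixels"]
cv2.imwrite("pics/w7.png",np.hstack([cv2.resize(a[:200,260:420],(400,500),interpolation=3),cv2.resize(s[215:275,305:385],(400,300),interpolation=3).__class__(shape=(500,400,3),dtype=np.uint8)*0+cv2.copyMakeBorder(cv2.resize(s[215:275,305:385],(400,300),interpolation=3),0,200,0,0,0)])[:,:,::-1])
E
```

```text
20.5833 [ 0.6037 -0.0865  0.1381] [ 0.1488  0.9323 -1.0096]
eye wrist [381.2  10.6] 0.85 [0.6575 0.0546]
eye scene [348.2 259.2] 0.86 [0.6526 0.0598]
eye top [273.8 173. ] 0.69 [0.6574 0.0678]
tube_front wrist [319.4  88.2] 0.57 [ 0.6081 -0.0027]
tube_front scene [330.9 236.6] 0.74 [ 0.6149 -0.0016]
tube_front top [278.1 170.1] 0.51 [0.6606 0.0532]
pad wrist [319.3  27.1] 0.77 [0.6091 0.0366]
pad scene [344.7 238.3] 0.49 [0.6094 0.0371]
trigger_grip scene [288.1 204.9] 0.53 [ 0.6181 -0.1204]
[316.17633839  20.76587023] [317.80399862  85.50098372]
```

View pics/w7.png

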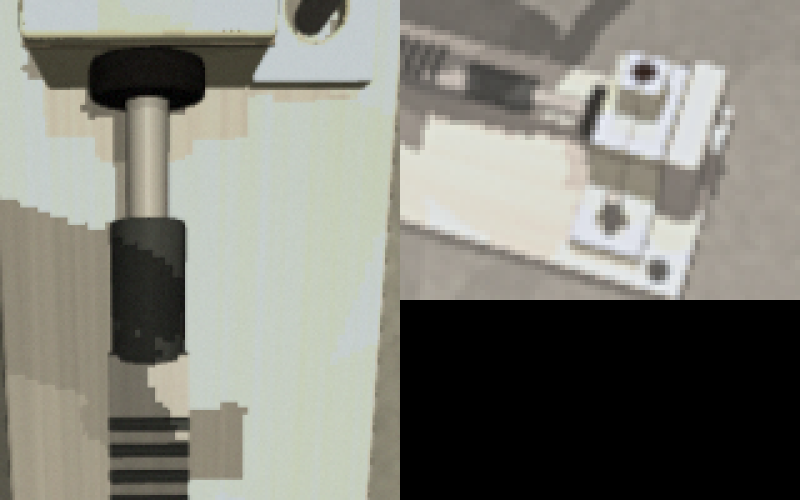

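The left crop shows the pad against the mould face. The bare stem runs from crop row 97 to 218, which is full-picture rows 39 to 87. The right crop shows the mould flat with the peg in its eye. Now I'll convert the stem length.

```bash
python3 - <<'E'
from h import *
w=ctrl.camera("wrist")
b=atz(w,(319,38.8),.051)[1];print("pad back",b,"tube",atz(w,(319,87.2),.051)[1],atz(w,(319,87.2),.056)[1],"1px mm",(atz(w,(319,87.2),.051)[1]-atz(w,(319,88.2),.051)[1])*1e3)
E
```

```text
pad back 0.0261310432519522 tube -0.004544505110157398 -0.0049128769348162 1px mm 0.6596922330168765
```

About 1 mm is pressed so far. One more full squeeze should give roughly 8 mm.

Call:
{"fn": "carry_out", "kwargs": {
  "commands": [
    {"dx": -0.012, "dy": 0, "dz": 0, "rx": 0, "ry": 0, "rz": 0, "grip": 0},
    {"dx": -0.02, "dy": 0, "dz": 0, "rx": 0, "ry": 0, "rz": 0, "grip": 0},
    {"dx": -0.026, "dy": 0, "dz": 0, "rx": 0, "ry": 0, "rz": 0, "grip": 0},
    {"dx": -0.032, "dy": 0, "dz": 0, "rx": 0, "ry": 0, "rz": 0, "grip": 0},
    {"dx": -0.037, "dy": 0, "dz": 0, "rx": 0, "ry": 0, "rz": 0, "grip": 0},
    {"dx": -0.042, "dy": 0, "dz": 0, "rx": 0, "ry": 0, "rz": 0, "grip": 0},
    {"dx": -0.047, "dy": 0, "dz": 0, "rx": 0, "ry": 0, "rz": 0, "grip": 0},
    {"dx": -0.051, "dy": 0, "dz": 0, "rx": 0, "ry": 0, "rz": 0, "grip": 0},
    {"dx": -0.055, "dy": 0, "dz": 0, "rx": 0, "ry": 0, "rz": 0, "grip": 0},
    {"dx": -0.055, "dy": 0, "dz": 0, "rx": 0, "ry": 0, "rz": 0, "grip": 0},
    {"dx": -0.055, "dy": 0, "dz": 0, "rx": 0, "ry": 0, "rz": 0, "grip": 0}
  ]
}}

```text
time_s: 22.4
tool_pos: [0.6031, -0.1421, 0.1387]
ee_rot: [3.14, -0.004, 1.54]
force: [3.0, 10.0, 2.4]
grip_width: -0.003
gripper_force: 4.8
```

```bash
python3 m.py
```

```text
22.4 [ 0.6031 -0.1421  0.1387] [ 2.9523 10.0308  2.4312]
eye scene [343.6 261.9] 0.79 [0.6645 0.0497]
eye top [274.7 171.8] 0.88 [0.6605 0.0655]
tube_front scene [335.8 239.2] 0.79 [0.6194 0.014 ]
tube_front top [297.4 190.3] 0.89 [0.6098 0.0052]
pad scene [344.6 239.1] 0.55 [0.6121 0.0375]
pad top [281.8 192.9] 0.67 [0.6036 0.0441]
trigger_grip scene [274.8 198. ] 0.48 [ 0.606  -0.1629]
```

Call:
{"fn": "carry_out", "kwargs": {
  "commands": [
    {"dx": 0.015, "dy": 0, "dz": 0, "rx": 0, "ry": 0, "rz": 0, "grip": 0},
    {"dx": 0.03, "dy": 0, "dz": 0, "rx": 0, "ry": 0, "rz": 0, "grip": 0},
    {"dx": 0.045, "dy": 0, "dz": 0, "rx": 0, "ry": 0, "rz": 0, "grip": 0},
    {"dx": 0.055, "dy": 0, "dz": 0, "rx": 0, "ry": 0, "rz": 0, "grip": 0},
    {"dx": 0.055, "dy": 0, "dz": 0, "rx": 0, "ry": 0, "rz": 0, "grip": 0}
  ]
}}

```text
time_s: 23.57
tool_pos: [0.6036, -0.0862, 0.1381]
ee_rot: [-3.141, -0.0, 1.542]
force: [-0.4, 0.3, -0.4]
grip_width: -0.001
gripper_force: 0.0
```

```bash
python3 m.py; python3 - <<'E'
from h import *
w=ctrl.camera("wrist");a=w["pixels"].astype(int).sum(2);c=cv2.imread("pics/w7.png")
print(a[15:90,317:321].mean(1).round().astype(int).tolist())
for r in (75,76,77,78,79,80): print(r,atz(w,(319,r),.051)[1])
for r in (34,36,38,40): print(r,atz(w,(319,r),.051)[1])
E
```

```text
23.5667 [ 0.6036 -0.0862  0.1381] [-0.3756  0.3299 -0.3805]
eye scene [347.3 263.6] 0.92 [0.6668 0.0609]
eye top [275.1 170.1] 0.79 [0.6649 0.0645]
tube_front wrist [317.   79.7] 0.96 [0.6065 0.0034]
tube_front scene [336.7 237. ] 0.86 [0.6116 0.0144]
tube_front top [298.8 191.3] 0.7 [0.6073 0.0017]
pad wrist [317.7  23.8] 0.76 [0.608 0.039]
pad scene [439.2 310.4] 0.64 [0.7482 0.313 ]
pad top [283.4 193. ] 0.56 [0.6033 0.0401]
trigger_grip wrist [323.2 329.8] 0.62 [ 0.606 -0.123]
trigger_grip scene [287.1 201.9] 0.6 [ 0.6093 -0.1265]
[214, 133, 52, 56, 61, 66, 61, 60, 57, 57, 63, 64, 61, 61, 54, 67, 57, 38, 16, 16, 12, 198, 458, 467, 484, 540, 544, 541, 541, 544, 539, 545, 546, 543, 540, 541, 544, 538, 540, 540, 543, 542, 537, 543, 539, 541, 545, 543, 539, 539, 542, 540, 538, 544, 539, 540, 541, 541, 540, 543, 492, 179, 188, 196, 196, 196, 198, 196, 199, 198, 197, 198, 198, 200, 198]
75 0.0033372786390425645
76 0.002690722994191628
77 0.0020431074706114757
78 0.0013944294600244968
79 0.0007446863455877091
80 9.387550185756266e-05
34 0.02896457191387455
36 0.027753121586775304
38 0.026537822501781817
40 0.02531865628855153
```

About 7 mm is pressed now. A partial squeeze, held, should add about 3 mm.

Call:
{"fn": "carry_out", "kwargs": {
  "commands": [
    {"dx": -0.012, "dy": 0, "dz": 0, "rx": 0, "ry": 0, "rz": 0, "grip": 0},
    {"dx": -0.019, "dy": 0, "dz": 0, "rx": 0, "ry": 0, "rz": 0, "grip": 0},
    {"dx": -0.025, "dy": 0, "dz": 0, "rx": 0, "ry": 0, "rz": 0, "grip": 0},
    {"dx": -0.03, "dy": 0, "dz": 0, "rx": 0, "ry": 0, "rz": 0, "grip": 0},
    {"dx": -0.034, "dy": 0, "dz": 0, "rx": 0, "ry": 0, "rz": 0, "grip": 0},
    {"dx": -0.038, "dy": 0, "dz": 0, "rx": 0, "ry": 0, "rz": 0, "grip": 0},
    {"dx": -0.042, "dy": 0, "dz": 0, "rx": 0, "ry": 0, "rz": 0, "grip": 0},
    {"dx": -0.042, "dy": 0, "dz": 0, "rx": 0, "ry": 0, "rz": 0, "grip": 0},
    {"dx": -0.042, "dy": 0, "dz": 0, "rx": 0, "ry": 0, "rz": 0, "grip": 0},
    {"dx": -0.042, "dy": 0, "dz": 0, "rx": 0, "ry": 0, "rz": 0, "grip": 0}
  ]
}}

```text
time_s: 25.2
tool_pos: [0.6029, -0.1299, 0.1387]
ee_rot: [3.141, -0.001, 1.54]
force: [0.9, 6.0, 3.7]
grip_width: 0.003
gripper_force: 3.5
```

```bash
python3 m.py; python3 - <<'E'
from h import *
w=ctrl.camera("wrist");a=w["pixels"].astype(int).sum(2)
p=a[0:90,317:321].mean(1);b=np.where(p>400)[0];print(b.min(),b.max())
for r in (b.min()-.3,b.max()+.7): print(r,atz(w,(319,r),.051)[1])
E
```

```text
25.2 [ 0.6029 -0.1299  0.1387] [0.9263 5.9682 3.7368]
eye scene [345.3 262.7] 0.77 [0.6657 0.0548]
eye top [275.5 172. ] 0.74 [0.66   0.0634]
tube_front wrist [318.9  10.2] 0.8 [0.6087 0.0038]
tube_front scene [333.6 236.4] 0.8 [0.6121 0.0055]
tube_front top [296.4 189.9] 0.84 [0.6108 0.0077]
pad scene [307.2 237.4] 0.72 [ 0.6364 -0.0647]
pad top [281.3 193.4] 0.62 [0.6023 0.0453]
trigger_grip scene [279.6 197.9] 0.43 [ 0.602  -0.1506]
0 89
-0.3 0.008374471483895737
89.7 -0.04720941939403249
```

```bash
python3 - <<'E'
from h import *
w=ctrl.camera("wrist");a=w["pixels"].astype(int).sum(2);p=a[0:40,317:321].mean(1).round().astype(int);print(p.tolist())
for r in range(0,14,2): print(r,atz(w,(319,r),.051)[1])
E
```

```text
[545, 547, 547, 545, 548, 546, 549, 549, 501, 259, 196, 200, 198, 198, 198, 202, 199, 199, 198, 201, 201, 200, 203, 199, 206, 202, 199, 202, 200, 200, 203, 200, 202, 202, 198, 202, 204, 206, 200, 202]
0 0.008202162614977415
2 0.007049981537431693
4 0.0058942517990206444
6 0.00473495697990764
8 0.0035720805587988735
10 0.0024056059121587564
12 0.0012355163134176311
```

Call:
{"fn": "carry_out", "kwargs": {
  "commands": [
    {"dx": -0.004, "dy": 0, "dz": 0, "rx": 0, "ry": 0, "rz": 0, "grip": 0},
    {"dx": -0.008, "dy": 0, "dz": 0, "rx": 0, "ry": 0, "rz": 0, "grip": 0},
    {"dx": -0.008, "dy": 0, "dz": 0, "rx": 0, "ry": 0, "rz": 0, "grip": 0},
    {"dx": -0.008, "dy": 0, "dz": 0, "rx": 0, "ry": 0, "rz": 0, "grip": 0},
    {"dx": -0.008, "dy": 0, "dz": 0, "rx": 0, "ry": 0, "rz": 0, "grip": 0}
  ]
}}

```text
time_s: 26.47
tool_pos: [0.6027, -0.1376, 0.1384]
ee_rot: [3.141, -0.002, 1.54]
force: [1.8, 7.4, 2.7]
grip_width: -0.004
gripper_force: 3.7
```

```bash
python3 - <<'E'
from h import *
w=ctrl.camera("wrist");a=w["pixels"].astype(int).sum(2);p=a[0:40,317:321].mean(1).round().astype(int);print(p[:14].tolist())
for r in range(-6,10,2): print(r,atz(w,(319,r),.051)[1])
c=ctrl.camera("top");print([ (atz(c,r["xy"],.045),r["score"]) for r in ctrl.spot_point("tube_front","top")[:1]])
E
```

```text
[202, 199, 203, 200, 198, 198, 201, 199, 202, 199, 204, 201, 204, 198]
-6 0.003760771684241368
-4 0.00262033826451738
-2 0.0014764131874612507
0 0.00032898039291166803
2 -0.0008219762779372725
4 -0.001976473083294586
6 -0.0031345263815379665
8 -0.004296152631986433
[(array([0.60856262, 0.00820069, 0.045     ]), 0.95)]
```

```bash
python3 - <<'E'
from h import *
x=cv2.imread("pics/w7.png")[:,:,::-1].astype(int).sum(2);print(x[300:500:5,145:152].mean(1).round().astype(int).tolist())
w=ctrl.camera("wrist");a=w["pixels"].astype(int).sum(2);p=a[:,317:321].mean(1).round().astype(int);print(p[30:130].tolist())
for r in range(30,130,10): print(r,atz(w,(319,r),.051)[1])
E
```

```text
[116, 117, 109, 120, 111, 112, 115, 112, 110, 113, 110, 111, 111, 367, 472, 469, 466, 444, 321, 323, 327, 324, 322, 290, 109, 110, 196, 320, 307, 97, 121, 161, 319, 317, 86, 118, 135, 318, 320, 122]
[202, 204, 197, 200, 203, 200, 199, 207, 202, 204, 200, 204, 205, 208, 206, 202, 204, 206, 203, 205, 204, 200, 209, 204, 204, 204, 205, 204, 205, 192, 163, 90, 318, 594, 594, 593, 594, 592, 593, 593, 594, 597, 592, 596, 593, 593, 597, 593, 594, 593, 591, 592, 592, 593, 593, 592, 543, 223, 186, 206, 195, 164, 232, 488, 593, 592, 590, 591, 543, 221, 183, 212, 200, 156, 151, 318, 351, 352, 352, 348, 314, 113, 120, 122, 108, 91, 164, 346, 347, 347, 344, 328, 236, 106, 121, 124, 107, 112, 223, 344]
30 -0.01727849766603385
40 -0.02334585581169913
50 -0.029509949060923073
60 -0.03577310945263678
70 -0.04213774459243361
80 -0.048606340738365165
90 -0.055181466039194195
100 -0.06186577393396481
110 -0.06866200672234435
120 -0.07557299931582945
```

```bash
python3 - <<'E'
from h import *
w=ctrl.camera("wrist");o=ctrl.observe()["tool_pos"];print(o)
y=lambda r:atz(w,(319,r),.051)[1]
d=-.0865-o[1]
print("w7 front",y(87.2)+d,"rear",y(145.2)+d,"tooth",y(166.5)+d);print("now rear",y(62),"tooth",y(86.5))
E
```

```text
[ 0.60265124 -0.13751252  0.13836747]
w7 front -0.0023114436865540808 rear -0.0424995532502562 tooth -0.0582867957367432
now rear -0.03703221297288593 tooth -0.05286231370657598
```

Call:
{"fn": "carry_out", "kwargs": {
  "commands": [
    {"dx": -0.002, "dy": 0, "dz": 0, "rx": 0, "ry": 0, "rz": 0, "grip": 0},
    {"dx": -0.004, "dy": 0, "dz": 0, "rx": 0, "ry": 0, "rz": 0, "grip": 0},
    {"dx": -0.004, "dy": 0, "dz": 0, "rx": 0, "ry": 0, "rz": 0, "grip": 0},
    {"dx": -0.004, "dy": 0, "dz": 0, "rx": 0, "ry": 0, "rz": 0, "grip": 0},
    {"dx": -0.004, "dy": 0, "dz": 0, "rx": 0, "ry": 0, "rz": 0, "grip": 0}
  ]
}}

```text
time_s: 27.13
tool_pos: [0.6025, -0.1415, 0.1379]
ee_rot: [3.141, -0.002, 1.54]
force: [2.6, 7.1, 0.2]
grip_width: 0.001
gripper_force: 3.4
```

```bash
python3 - <<'E'
from h import *
w=ctrl.camera("wrist");p=w["pixels"].astype(int).sum(2)[:,317:321].mean(1)
r=np.where(p[40:90]>450)[0][0]+40-.5;print("rear row",r,atz(w,(319,r),.051)[1])
for c in("top","scene"):
    k=ctrl.camera(c)
    for t in("tube_front","eye"):print(c,t,[atz(k,q["xy"],.045 if t!="eye" else .012)[:2] for q in ctrl.spot_point(t,c)[:1]])
print(ctrl.observe()["force"])
E
```

```text
rear row 55.5 -0.03701416346331255
top tube_front [array([0.61128824, 0.00570236])]
top eye [array([0.66104568, 0.06550607])]
scene tube_front [array([0.60779466, 0.00696644])]
scene eye [array([0.65989564, 0.06312562])]
[2.19972594 6.11883726 0.02899917]
```

The pawl fell back onto the same tooth, so this squeeze drove nothing, and the stem stays about 7 mm in. I'll squeeze fully to the stop so the next tooth catches, let back, and squeeze again partway.

Call:
{"fn": "carry_out", "kwargs": {
  "commands": [
    {"dx": -0.003, "dy": 0, "dz": 0, "rx": 0, "ry": 0, "rz": 0, "grip": 0},
    {"dx": -0.005, "dy": 0, "dz": 0, "rx": 0, "ry": 0, "rz": 0, "grip": 0},
    {"dx": -0.005, "dy": 0, "dz": 0, "rx": 0, "ry": 0, "rz": 0, "grip": 0}
  ]
}}

```text
time_s: 27.73
tool_pos: [0.6024, -0.1425, 0.1377]
ee_rot: [-3.141, -0.009, 1.541]
force: [4.6, 20.7, 2.7]
grip_width: 0.0
gripper_force: 10.3
```

Call:
{"fn": "carry_out", "kwargs": {
  "commands": [
    {"dx": 0.02, "dy": 0, "dz": 0, "rx": 0, "ry": 0, "rz": 0, "grip": 0},
    {"dx": 0.04, "dy": 0, "dz": 0, "rx": 0, "ry": 0, "rz": 0, "grip": 0},
    {"dx": 0.054, "dy": 0, "dz": 0, "rx": 0, "ry": 0, "rz": 0, "grip": 0},
    {"dx": 0.054, "dy": 0, "dz": 0, "rx": 0, "ry": 0, "rz": 0, "grip": 0},
    {"dx": 0.054, "dy": 0, "dz": 0, "rx": 0, "ry": 0, "rz": 0, "grip": 0},
    {"dx": 0.04, "dy": 0, "dz": 0, "rx": 0, "ry": 0, "rz": 0, "grip": 0},
    {"dx": 0.033, "dy": 0, "dz": 0, "rx": 0, "ry": 0, "rz": 0, "grip": 0},
    {"dx": 0.027, "dy": 0, "dz": 0, "rx": 0, "ry": 0, "rz": 0, "grip": 0},
    {"dx": 0.022, "dy": 0, "dz": 0, "rx": 0, "ry": 0, "rz": 0, "grip": 0},
    {"dx": 0.018, "dy": 0, "dz": 0, "rx": 0, "ry": 0, "rz": 0, "grip": 0},
    {"dx": 0.018, "dy": 0, "dz": 0, "rx": 0, "ry": 0, "rz": 0, "grip": 0},
    {"dx": 0.018, "dy": 0, "dz": 0, "rx": 0, "ry": 0, "rz": 0, "grip": 0}
  ]
}}

```text
time_s: 28.73
tool_pos: [0.603, -0.13, 0.1388]
ee_rot: [3.141, -0.001, 1.539]
force: [1.1, 6.4, 4.1]
grip_width: 0.002
gripper_force: 3.2
```

```bash
cat > r.py <<'E'
from h import *
w=ctrl.camera("wrist");p=w["pixels"].astype(int).sum(2)[:,317:321].mean(1)
d=np.diff(p);print("rising rows",[(int(i),round(atz(w,(319,i+.5),.051)[1],4)) for i in np.where(d>120)[0] if i<140],"falling",[(int(i),round(atz(w,(319,i+.5),.051)[1],4)) for i in np.where(d<-120)[0] if i<140])
print(ctrl.observe()["force"],ctrl.observe()["tool_pos"])
E
python3 r.py
```

```text
rising rows [(73, np.float64(-0.0369)), (74, np.float64(-0.0375)), (103, np.float64(-0.0568)), (104, np.float64(-0.0574)), (115, np.float64(-0.065)), (127, np.float64(-0.0734)), (138, np.float64(-0.0812))] falling [(7, np.float64(0.0036)), (97, np.float64(-0.0527)), (98, np.float64(-0.0534)), (109, np.float64(-0.0609)), (121, np.float64(-0.0692)), (132, np.float64(-0.0769))]
[0.73152592 5.8774474  4.59238112] [ 0.60295271 -0.12987294  0.13876362]
```

Call:
{"fn": "carry_out", "kwargs": {
  "commands": [
    {"dx": -0.004, "dy": 0, "dz": 0, "rx": 0, "ry": 0, "rz": 0, "grip": 0},
    {"dx": -0.008, "dy": 0, "dz": 0, "rx": 0, "ry": 0, "rz": 0, "grip": 0},
    {"dx": -0.008, "dy": 0, "dz": 0, "rx": 0, "ry": 0, "rz": 0, "grip": 0},
    {"dx": -0.008, "dy": 0, "dz": 0, "rx": 0, "ry": 0, "rz": 0, "grip": 0}
  ]
}}

```text
time_s: 29.12
tool_pos: [0.6027, -0.1374, 0.1385]
ee_rot: [3.141, -0.002, 1.539]
force: [1.9, 7.9, 3.0]
grip_width: -0.001
gripper_force: 3.6
```

```bash
python3 r.py
```

```text
rising rows [(61, np.float64(-0.0366)), (62, np.float64(-0.0372)), (92, np.float64(-0.0567)), (104, np.float64(-0.0648)), (116, np.float64(-0.073)), (128, np.float64(-0.0814)), (139, np.float64(-0.0893))] falling [(86, np.float64(-0.0527)), (98, np.float64(-0.0607)), (110, np.float64(-0.0689)), (122, np.float64(-0.0772)), (133, np.float64(-0.085))]
[1.5752098  6.74638323 2.325522  ] [ 0.60272398 -0.1373483   0.13847629]
```

The rod hasn't moved: about 7.4 mm of stem is pressed in (about 4.4 N), well inside the 5 to 21 mm range. The trigger is held at about 0.5 rad with 7 N, so I'll hand in.

```bash
python3 -c "
from bench import ctrl
print(ctrl.hand_in())"
```

```text
the job is handed in; nothing more can be done
None
```

I handed the job in with the mould flat in the clamp, its eye over the peg, the pad pressed in about 7.4 mm (roughly 4.4 N by my measurement, below the 10 mm aim but inside the 5–21 mm allowed) and the trigger still held squeezed; no verdict was shown.

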